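# Overhang the cable-hole cover plate at the riser's edge

### The job

Two thin cover plates lie on the wooden packing riser: push the one with the round hole across the board, without gripping or lifting it, until 40 mm of it sticks out over the riser's open edge (the robot's right-hand end, opposite the raised lip), so that a packer can take it from there. It should lie flat and stick out square to that edge; leave the plain plate and the other things where they are, and finish clear of everything.

Things in the scene. Friction and masses are not known exactly. Their poses are not given: they have to be found in the camera images.
- riser: Fixed wooden board on two legs on the bench; place and yaw vary between runs. Board 310 mm along own x, 300 mm along own y, flat top 80 mm above the bench. Origin on the bench under its centre, z up. A lip 22 mm high runs along its left end (own y = +138 to +150 mm). The opposite end, own y = -150 mm, is the straight open edge; sliding over it goes along the riser's own -y, roughly to the robot's right.
- edge (a point): Middle of the open edge, on the board's top surface (80 mm above the bench). Axes as the riser's: x along the edge, -y points outwards over it.
- hole_plate: The plate to slide: loose flat aluminium plate, 90 mm along own x, 110 mm along own y, 6 mm thick, 0.15 to 0.27 kg, one round hole, 37 mm across, in its centre. Lies flat on the board in one of two places, turned at most 0.2 rad from the riser's axes. Origin: centre of its underside. Dry friction (under 4 N); it stops when not pushed. Bare board for 60 mm or more from its rear edge to the lip.
- plain_plate: Bystander: loose plate of the same size and material with no hole, in the other place, its centre about 170 mm from the first along the riser's x. Origin at the centre of its underside.
- ink: Bystander: small grey bottle, 24 mm across and 50 mm high, standing on the board between the two plates; origin at the centre of its foot.
- roll: Bystander: white paper roll, 56 mm across and 80 mm high, standing on the bench beside the carton, clear of where the plate will stick out; origin at the centre of its foot.
- carton: Bystander: small carton 90 x 70 x 60 mm high on the bench, off the open edge, clear of where the plate will stick out; origin at the centre of its underside.
There are look-alikes about, which are no part of the job. What is shaped like the hole_plate but pink, red or yellow is not meant.

How it is judged:
By the outcome, as a careful person would: the job done as asked, in the order asked, and still so for the second after the job is handed in, with the robot touching nothing.
It also fails if it takes over 42 s, if anything falls off the work surface, if the arm or the gripper's body presses on something with over 40 N, if the wrist force passes 120 N, or if a joint passes its speed limit or range.

### The arm

A 6-joint arm with a two-finger parallel gripper is mounted at the origin on the work surface. World frame = base frame: x ahead of the robot, y to its left, z up, the work surface at z = 0. Lengths are in m, angles in rad, forces in N, time in s.
With the tool pointing down it reaches from about 0.35 to 0.775 m from the base axis. Payload 7.3 kg.
Tool frame: the origin (TCP) lies at the very end of the fingers, on their centre line; the grasp point (between the pads) lies 19 mm behind it (robot.hold_point_z is the distance from the TCP to the grasp point, in m); y points along the fingers, z is the direction in which the jaws open and shut, and the axes are right-handed (so a half turn about y gives the same grasp; the last joint's range is limited). The gripper opens to 92 mm and grips with 3 to 60 N. Pads are 19 mm wide; open, the fingers measure 130 mm over their backs; the gripper's body (75 mm by 190 mm) begins 47 mm behind the grasp point.
Start: joints at [1.189, 0.342, 1.524, -0, 1.275, -0.146], TCP at [0.123, 0.51, 0.227] pointing down, gripper open.
Joint ranges: [-2.53, 2.53], [-0.77, 2.02], [0.04, 2.7], [-1, 4.14], [0.28, 2.66], [-3.11, 3.11]. Speed limits (rad/s): [2.57, 2.57, 3.14, 3.14, 3.14, 3.14].

### API

Orientations are given as [roll, pitch, yaw] about the fixed x, y, z axes, in that order (R = Rz(yaw) Ry(pitch) Rx(roll)).
In Python, from cell import robot gives the robot as it stands.
- The arm moves only by the shell command python3 -m crank 'ROWS' [OPENING] [FORCE]. ROWS is a JSON object of lists of equal length, an entry for each row: "xyz": the shift along the tool's x, y, z in cm, a list of three; "roll": the turn about the tool's y in degrees. A call has 1 to 20 rows; each row shifts and turns the commanded pose from where the row before left it, along the tool's axes as they then stand; what a row does not reach is not made up. A row lasts 1/10 s, in which the tool goes at most 50 mm and 8.59 degrees, less where a joint would pass 70% of its speed; a pose out of reach is approached as far as the arm can. A call is refused whole if a number of a shift passes 5 or a number of a turn 8.59, either way. A call with a gripper value outside its range is refused whole. OPENING is the gripper command: -1 is fully open, 1 is shut, values between are in proportion, set as the call begins (- or left out, the last holds). The fingers move at their own pace and stop on an object; FORCE is the grip in N (left out, the last holds). Time passes only in rows, so rows that do not move let the fingers close. It gives the time, the measured TCP pose, the force and the opening at its end, in the units of the state.
- robot.observe(): the state, without advancing time (a new reading comes with each control period).
- robot.read_camera(name): name is "side" or "top" or "wrist"; returns the picture (400x640x3 uint8, red, green, blue); there is no depth.
- robot.calibration(name): a dict with "intrinsics" (3x3 intrinsics, pixels), "pose" (4x4, takes a point from camera to world coordinates). Camera axes: x right, y down, z forward; pixel columns grow to the right and rows downward; lengths in m; the calibration is good to about 2 mm. A picture is of the moment at which its call begins: read the wrist's pose just before it. calibration takes no time and is no camera call; for the wrist camera it gives the pose at the moment of the call.
- robot.hand_in(): hands the job in, once; it reports no verdict.
The state is a dict: "time": time; "qpos": joint angles; "qvel": joint speeds; "joint_efforts": joint torques, N m; "tool_pos": TCP position; "tool_rot": TCP orientation; "contact_force": force on the tool from outside, world axes, zero at the start; "torque": the same for the moment, N m; "opening": finger opening in m.
Only numpy, scipy, OpenCV 4.12 (cv2) and the standard library are available. Lean on these libraries where they do the work, as an engineer would, in place of code of your own. Each camera call takes 0.05 s, during which the arm holds its last target.

## Working session

There is one attempt and no reset: what is moved stays moved. The work goes in short steps, Python scripts to look and compute and a shell command to move; the robot and the scene stay as the last step left them, time stands still between calls to the robot, and variables do not carry over. Pictures are saved under pics/ and viewed, and the job is handed in when it is done.

```bash
mkdir -p pics; ls; python3 - <<'E'
from cell import robot
import cv2,numpy as np
s=robot.observe(); print({k:np.round(v,3).tolist() for k,v in s.items()})
for n in("top","side"):
    c=robot.calibration(n); print(n,np.round(c["intrinsics"],1).tolist(),np.round(c["pose"],3).tolist())
    cv2.imwrite(f"pics/{n}0.png",robot.read_camera(n)[:,:,::-1])
E
```

```text
pics
{'time': 0.0, 'qpos': [1.189, 0.343, 1.525, 0.0, 1.275, -0.146], 'qvel': [-0.0, 0.001, 0.001, -0.001, -0.0, -0.001], 'joint_efforts': [-0.001, -43.125, -24.422, 0.072, 0.056, -0.0], 'tool_pos': [0.122, 0.51, 0.226], 'tool_rot': [-1.572, 0.0, -0.236], 'contact_force': [-0.011, -0.378, 0.097], 'torque': [-0.004, 0.043, -0.004], 'opening': 0.092}
top [[502.9, 0.0, 321.6], [0.0, 502.9, 194.3], [0.0, 0.0, 1.0]] [[-0.019, -0.982, 0.188, 0.349], [-1.0, 0.017, -0.013, 0.041], [0.009, -0.188, -0.982, 1.444], [0.0, 0.0, 0.0, 1.0]]
side [[374.0, 0.0, 317.1], [0.0, 374.0, 206.4], [0.0, 0.0, 1.0]] [[-0.853, -0.29, 0.434, 0.235], [-0.522, 0.496, -0.694, 0.641], [-0.014, -0.819, -0.574, 0.547], [0.0, 0.0, 0.0, 1.0]]
```

View pics/top0.png

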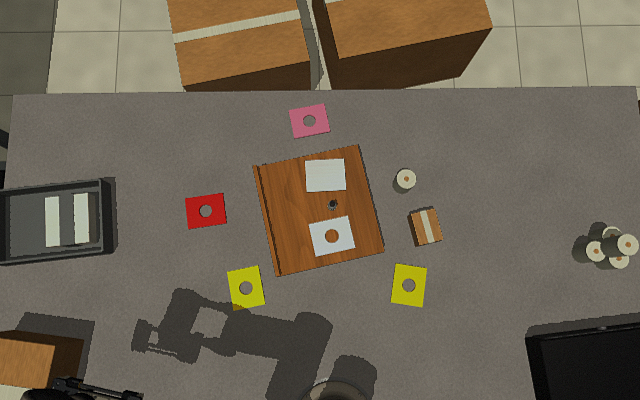

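View pics/side0.png

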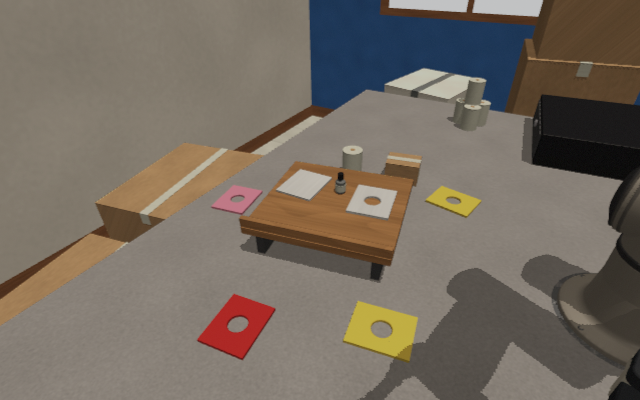

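The top picture shows the riser with the lip on its left. The hole plate (white) is near the robot at about (332,236). The plain plate is at (325,175), the ink at (332,204), the carton at (425,226) and the roll at (405,179). Next I'll fit outlines.

```bash
cat > h.py <<'E'
import cv2,numpy as np
from cell import robot
def ray(cal,uv,z):
    K,T=np.array(cal["intrinsics"]),np.array(cal["pose"])
    uv=np.atleast_2d(uv).astype(float)
    d=np.c_[uv,np.ones(len(uv))]@np.linalg.inv(K).T@T[:3,:3].T
    o=T[:3,3]; return o+d*((z-o[2])/d[:,2])[:,None]
def proj(cal,P):
    K,T=np.array(cal["intrinsics"]),np.array(cal["pose"])
    p=(np.atleast_2d(P)-T[:3,3])@T[:3,:3]@K.T
    return p[:,:2]/p[:,2:]
def plate_masks(img,minarea=300):
    hsv=cv2.cvtColor(img,cv2.COLOR_RGB2HSV)
    m=((hsv[:,:,1]<40)&(hsv[:,:,2]>185)).astype(np.uint8)
    return m
E
python3 - <<'E'
from h import *
for n,r in(("top",(230,120,460,300)),("side",(230,140,440,280))):
    im=cv2.imread(f"pics/{n}0.png"); rgb=im[:,:,::-1].copy(); cal=robot.calibration(n)
    m=plate_masks(rgb); 
    cs,h=cv2.findContours(m,cv2.RETR_CCOMP,cv2.CHAIN_APPROX_NONE)
    for c,hh in zip(cs,h[0]):
        a=cv2.contourArea(c)
        if a<80: continue
        x=c[:,0]
        if not(r[0]<x[:,0].mean()<r[2] and r[1]<x[:,1].mean()<r[3]): continue
        P=ray(cal,x,.086)[:,:2]
        rc=cv2.minAreaRect((P*1000).astype(np.float32))
        print(n,a,"parent",hh[3],"c",np.round(rc[0],1),"size",np.round(rc[1],1),"ang",round(rc[2],2))
    c=im[r[1]:r[3],r[0]:r[2]]; cv2.imwrite(f"pics/{n}0c.png",cv2.resize(c,None,fx=3.3,fy=3.3,interpolation=cv2.INTER_CUBIC)[:600,:800])
E
```

```text
top 1198.5 parent -1 c [494.   -1.4] size [ 88. 108.] ang 11.62
top 198.5 parent 2 c [495.2  -1.1] size [44.  42.3] ang 43.77
top 603.5 parent -1 c [663.4  12.6] size [ 87.4 107.9] ang 2.4
side 353.5 parent -1 c [475.8  -3.3] size [ 49.6 102.1] ang 12.05
side 195.5 parent -1 c [522.7   7.1] size [ 23.3 102.8] ang 11.16
side 629.5 parent -1 c [660.8  15.5] size [ 84.1 103.6] ang 2.88
side 82.5 parent -1 c [ 643.2 -199.5] size [46.7 36.7] ang 29.77
```

View pics/top0c.png

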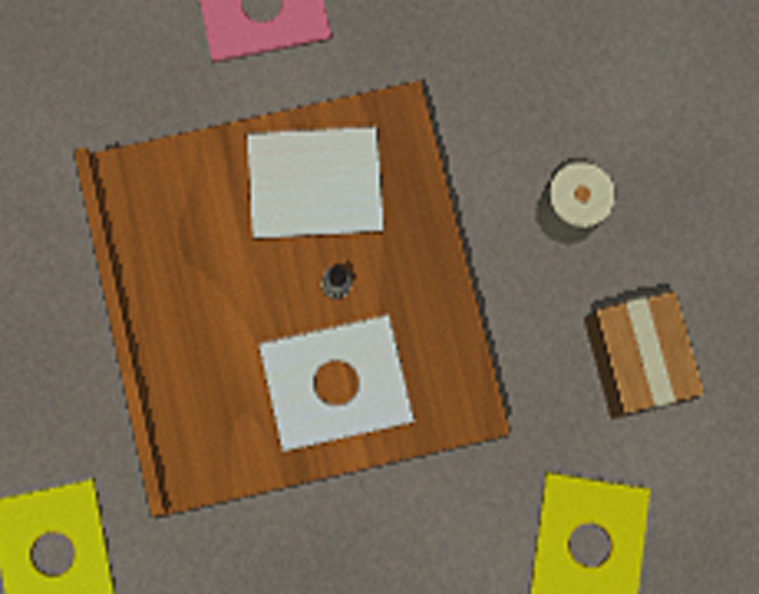

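```bash
python3 - <<'E'
from h import *
im=cv2.imread("pics/top0.png"); cal=robot.calibration("top")
hsv=cv2.cvtColor(im,cv2.COLOR_BGR2HSV); m=((hsv[:,:,1]>110)&(hsv[:,:,0]<22)&(hsv[:,:,2]>70)).astype(np.uint8)
roi=np.zeros_like(m); roi[135:285,245:392]=1; m*=roi
m=cv2.morphologyEx(m,cv2.MORPH_OPEN,np.ones((3,3),np.uint8))
rows=range(158,242)
pts=np.array([(np.nonzero(m[v])[0].max()+.5,v) for v in rows])
P=ray(cal,pts,.08)[:,:2]
vx,vy,x0,y0=cv2.fitLine((P*1000).astype(np.float32),cv2.DIST_HUBER,0,.01,.01).ravel()
print("open edge dir",vx,vy,"ang",np.degrees(np.arctan2(vy,vx)),"pt",x0,y0)
r=(np.c_[P*1000]-[x0,y0])@[-vy,vx]; print("resid",r.std())
cols=range(290,350)
for nm,f,o in(("far",np.min,-.5),("near",np.max,.5)):
    Q=[]
    for u in (range(275,355) if nm=="far" else range(290,375)):
        w=np.nonzero(m[:,u])[0]; Q.append((u,f(w)+o))
    P2=ray(cal,np.array(Q),.08)[:,:2]*1000
    a=cv2.fitLine(P2.astype(np.float32),cv2.DIST_HUBER,0,.01,.01).ravel(); print(nm,a,np.degrees(np.arctan2(a[1],a[0])), "intersect")
    A=np.array([[vx,-a[0]],[vy,-a[1]]]); t=np.linalg.solve(A,[a[2]-x0,a[3]-y0]); print(x0+vx*t[0],y0+vy*t[0])
# ink, roll, carton
for n,uv,z in(("ink",(332,204),.13),("roll",(406,178),.08),("carton",(425,226),.06)): print(n,ray(cal,uv,z).round(3))
E
```

```text
open edge dir 0.9780831 0.20821495 ang 12.017764 pt 594.7026 -113.23277
resid 0.7678937018978572
far [ 2.0782000e-01 -9.7816706e-01  7.2722095e+02  4.1460636e+01] -78.00536 intersect
752.93054 -79.5491
near [ 2.0726573e-01 -9.7828466e-01  4.1976865e+02 -2.9058805e+00] -78.03783 intersect
449.6839 -144.10445
ink [[ 0.573 -0.004  0.13 ]]
roll [[ 0.652 -0.213  0.08 ]]
carton [[ 0.519 -0.263  0.06 ]]
```

The riser fits the stated size: the open edge measures 310 mm, yaw 12.0°, with its middle at (0.601, -0.112). The hole plate measures 88 x 108 mm, centre (0.494, -0.001), and is nearly square to the riser. I'll push its rear edge with both fingertips spread along it, so first I move behind it and look with the wrist camera.

```bash
python3 -m crank '{"xyz":[[3.7,0,-2.78],[3.7,0,-2.78],[3.7,0,-2.78],[3.7,0,-2.78],[3.7,0,-2.78],[3.7,0,-2.78],[3.7,0,-2.78],[3.7,0,-2.78],[3.7,0,-2.78],[3.7,0,-2.78],[3.7,0,-2.78],[3.7,0,-2.78],[0,0,0],[0,0,0],[0,0,0],[0,0,0],[0,0,0],[0,0,0],[0,0,0],[0,0,0]],"roll":[0,0,0,0,0,0,0,0,0,0,0,0,8.06,8.06,8.06,8.06,8.06,8.06,8.06,8.06]}' 0
python3 -m crank '{"xyz":[[0,0,0],[0,0,0]],"roll":[0,0]}'
python3 - <<'E'
from h import *
import pickle
s=robot.observe(); print(np.round(s["tool_pos"],4),np.round(s["tool_rot"],4),s["opening"],np.round(s["qpos"],2))
c=robot.calibration("wrist"); im=robot.read_camera("wrist"); cv2.imwrite("pics/w1.png",im[:,:,::-1]); pickle.dump(c,open("w1.pkl","wb")); print(np.round(c["pose"],3).tolist(),c["intrinsics"])
E
```

```text
time: 2.1
tool_pos: [0.4761, 0.0824, 0.2264]
tool_rot: [-1.572, 0.0, -1.367]
contact_force: [-0.4, 0.1, 0.2]
opening: 0.0459
time: 2.3
tool_pos: [0.4763, 0.0824, 0.2265]
tool_rot: [-1.571, 0.0, -1.357]
contact_force: [0.7, -0.1, -0.0]
opening: 0.0461
[0.4763 0.0824 0.2265] [-1.5713e+00  2.0000e-04 -1.3574e+00] 0.046071267244739 [ 0.01  0.27  1.63  0.    1.24 -0.2 ]
[[0.977, 0.204, 0.053, 0.461], [0.211, -0.944, -0.252, 0.151], [-0.001, 0.258, -0.966, 0.384], [0.0, 0.0, 0.0, 1.0]] [[278.04209308   0.         317.34523168]
 [  0.         278.04209308 198.29421718]
 [  0.           0.           1.        ]]
```

View pics/w1.png

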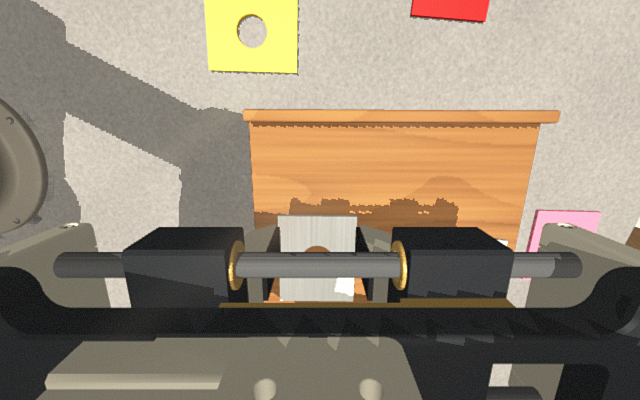

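The wrist picture shows the lip (row ~116) above the finger gap. The plate's rear edge is at row ~215, columns 279–357, with the hole below it. I'll use it to check the yaw and the lateral position.

```bash
python3 - <<'E'
from h import *
import pickle
c=pickle.load(open("w1.pkl","rb")); im=cv2.imread("pics/w1.png")
g=im[205:235,260:370]; cv2.imwrite("pics/w1c.png",cv2.resize(g,None,fx=7,fy=7,interpolation=cv2.INTER_CUBIC))
gr=cv2.cvtColor(im,cv2.COLOR_BGR2HSV)[:,:,1].astype(float)
# saturation drop wood->plate: rear edge
Q=[]
for u in range(284,352):
    d=np.diff(gr[208:224,u]); k=d.argmin(); Q.append((u,208+k+.5+.0))
Q=np.array(Q); print(Q[::8,1])
P=ray(c,Q,.086)[:,:2]*1000
a=cv2.fitLine(P.astype(np.float32),cv2.DIST_HUBER,0,.01,.01).ravel(); print("rear edge",a,np.degrees(np.arctan2(a[1],a[0])))
E=np.array([601.3,-111.8]);X=np.array([.978,.208]);Y=np.array([-.208,.978])
f=lambda p:((p-E)@X,(p-E)@Y)
print("rear mid riser",f(a[2:]))
for uv in((278,215),(357,215)): print("corner",f(ray(c,uv,.086)[0,:2]*1000))
# lip top front inner & far line
for nm,r0,r1 in(("lipfar",104,116),):
    Q=[]
    for u in range(260,545):
        d=np.diff(gr[r0:r1,u]); Q.append((u,r0+d.argmax()+.5))
    P=ray(c,np.array(Q),.102)[:,:2]*1000
    a=cv2.fitLine(P.astype(np.float32),cv2.DIST_HUBER,0,.01,.01).ravel(); print(nm,np.degrees(np.arctan2(a[1],a[0])),f(a[2:]),"expect y 300")
t=robot.observe(); print("tcp riser",f(np.array(t["tool_pos"][:2])*1000),"yaw tgt",np.degrees(t["tool_rot"][2])+90)
E
```

```text
[214.5 214.5 214.5 214.5 214.5 214.5 214.5 214.5 214.5]
rear edge [9.7741699e-01 2.1131982e-01 4.8368637e+02 5.4617638e+01] 12.199708
rear mid riser (np.float64(-80.41126068115229), np.float64(187.2200844696045))
corner (np.float64(-126.68056021016942), np.float64(186.47092222823883))
corner (np.float64(-37.53261963410095), np.float64(186.77143373237107))
lipfar 12.174908 (np.float64(-23.009172241210894), np.float64(299.56326829223633)) expect y 300
tcp riser (np.float64(-81.86117838894084), np.float64(215.94999067050426)) yaw tgt 12.20945619922405
```

View pics/w1c.png

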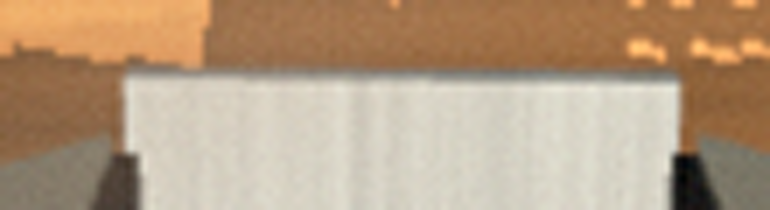

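Both cameras agree: plate and riser yaw is about 12.1°, tool 12.2°, rear edge about 186 mm from the open edge, and the tool is centred laterally within 1 mm. I'm lowering behind the plate.

```bash
python3 -m crank '{"xyz":[[0,2,0],[0,3,0],[0,3,0],[0,2.5,0],[0,1.8,0],[0,1.0,0],[0,0.5,0],[0,0,0],[0,0,0]],"roll":[0,0,0,0,0,0,0,0,0]}'
```

```text
time: 3.25
tool_pos: [0.477, 0.0824, 0.0895]
tool_rot: [-1.569, -0.0, -1.361]
contact_force: [-0.6, 0.1, -0.6]
opening: 0.0456
```

```bash
python3 -m crank '{"xyz":[[0,0.3,0],[0,0.3,0],[0,0,0],[0.5,0,0],[0.5,0,0],[0.3,0,0],[0.3,0,0],[0.3,0,0],[0,0,0],[0,0,0]],"roll":[0,0,0,0,0,0,0,0,0,0]}'
python3 - <<'E'
from h import *
import pickle
s=robot.observe(); print(np.round(s["tool_pos"],4),np.degrees(s["tool_rot"][2])+90)
E=np.array([601.3,-111.8]);X=np.array([.978,.208]);Y=np.array([-.208,.978])
p=np.array(s["tool_pos"][:2])*1000; print((p-E)@X,(p-E)@Y)
c=robot.calibration("wrist"); im=robot.read_camera("wrist"); cv2.imwrite("pics/w2.png",im[:,:,::-1])
E
```

```text
time: 4.25
tool_pos: [0.4804, 0.0638, 0.0827]
tool_rot: [-1.571, 0.0, -1.361]
contact_force: [0.5, 0.4, -0.0]
opening: 0.0461
[0.4804 0.0638 0.0827] 11.994908353698804
-81.73716058849122 196.85537480894595
```

View pics/w2.png

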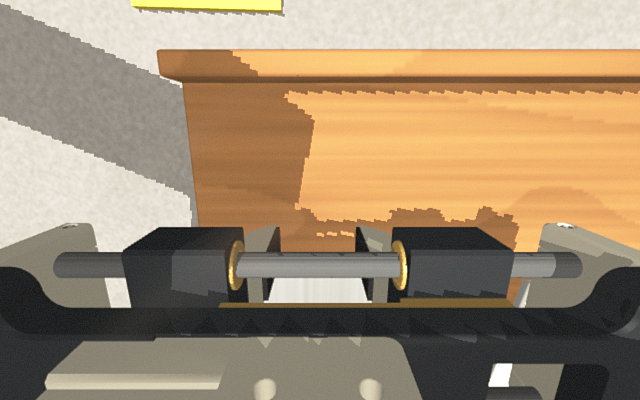

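Fingertips are about 1–2 mm behind the rear edge, 3 mm above the board, with no contact force yet. I'll push most of the way, slowing at the end so the plate doesn't coast.

```bash
python3 -m crank '{"xyz":[[0.3,0,0],[0.5,0,0],[0.6,0,0],[0.6,0,0],[0.6,0,0],[0.6,0,0],[0.6,0,0],[0.6,0,0],[0.6,0,0],[0.6,0,0],[0.6,0,0],[0.6,0,0],[0.6,0,0],[0.6,0,0],[0.5,0,0],[0.4,0,0],[0.2,0,0],[0.1,0,0],[0,0,0],[0,0,0]],"roll":[0,0,0,0,0,0,0,0,0,0,0,0,0,0,0,0,0,0,0,0]}'
cat > chk.py <<'E'
from h import *
import sys
tag=sys.argv[1]
E=np.array([601.3,-111.8]);X=np.array([.978,.208]);Y=np.array([-.208,.978])
s=robot.observe(); p=np.array(s["tool_pos"][:2])*1000; print("tcp",(p-E)@X,(p-E)@Y,s["tool_pos"][2],np.degrees(s["tool_rot"][2])+90)
for n in("top","side"):
    im=robot.read_camera(n)[:,:,::-1].copy(); cal=robot.calibration(n)
    r=(230,120,460,300) if n=="top" else (270,130,470,280)
    cv2.imwrite(f"pics/{n}{tag}.png",cv2.resize(im[r[1]:r[3],r[0]:r[2]],None,fx=3.3,fy=3.3,interpolation=cv2.INTER_CUBIC)[:600,:800])
    cv2.imwrite(f"pics/{n}{tag}_raw.png",im)
E
python3 chk.py 3
```

```text
time: 6.3
tool_pos: [0.4996, -0.0261, 0.0827]
tool_rot: [-1.571, -0.0, -1.361]
contact_force: [0.5, 0.2, 0.7]
opening: 0.0455
tcp -81.6795209328623 104.93110336619677 0.08274974357641829 12.021757354966866
```

View pics/top3.png

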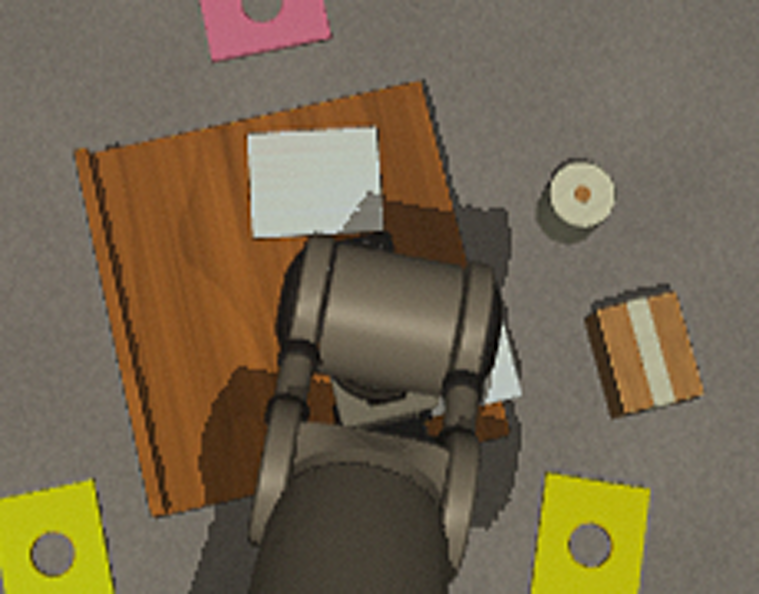

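View pics/side3.png

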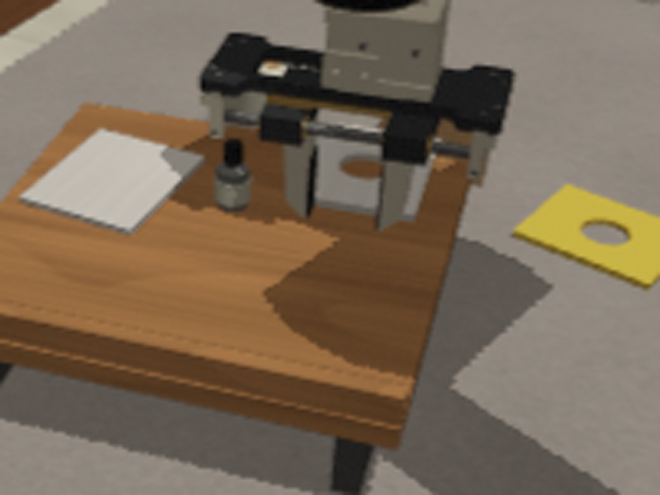

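The plate follows squarely: both fingers are on the rear edge and it sticks out slightly over the edge. I'll measure the visible front edge in the top picture.

```bash
cat > fr.py <<'E'
from h import *
import sys
E=np.array([601.3,-111.8]);X=np.array([.978,.208]);Y=np.array([-.208,.978])
im=cv2.imread(sys.argv[1]); cal=robot.calibration("top"); 
r0,r1=int(sys.argv[2]),int(sys.argv[3])
g=cv2.cvtColor(im,cv2.COLOR_BGR2GRAY).astype(float)
Q=[]
for v in range(r0,r1):
    row=g[v,375:410]; k=np.nonzero(row>150)[0].max()
    # subpixel at half level
    a=row[k];b=row[k+1]; Q.append((375+k+(a-145)/(a-b+1e-6),v))
P=ray(cal,np.array(Q),.086)[:,:2]*1000
a=cv2.fitLine(P.astype(np.float32),cv2.DIST_HUBER,0,.01,.01).ravel()
for p in P: print(np.round([(p-E)@X,(p-E)@Y],1),end=" ")
print("\nang",np.degrees(np.arctan2(a[1],a[0])))
E
python3 fr.py pics/top3_raw.png 222 240
```

```text
[-77.5 -15.7] [-80.4 -16. ] [-83.1 -15.6] [-85.9 -15.5] [-88.8 -15.6] [-91.6 -15.9] [-94.4 -15.6] [-97.1 -15.4] [-99.9 -15.5] [-102.8  -15.8] [-105.5  -15.4] [-108.4  -15.7] [-111.2  -15.9] [-114.1  -16.2] [-116.9  -16.1] [-119.8  -16.6] [-122.5  -16.5] [-125.2  -15.9] 
ang 12.821536
```

Overhang is 15.6 mm by image (14.6 mm by tool position). I'll push another ~23 mm, then measure again.

```bash
python3 -m crank '{"xyz":[[0.3,0,0],[0.4,0,0],[0.4,0,0],[0.4,0,0],[0.3,0,0],[0.2,0,0],[0.2,0,0],[0.1,0,0],[0,0,0],[0,0,0]],"roll":[0,0,0,0,0,0,0,0,0,0]}'
python3 chk.py 4; python3 fr.py pics/top4_raw.png 226 240
```

```text
time: 7.4
tool_pos: [0.5044, -0.0488, 0.0827]
tool_rot: [-1.571, -0.0, -1.361]
contact_force: [-0.2, -0.4, -0.1]
opening: 0.0458
tcp -81.70097944428626 81.81056049452106 0.0826783489671693 12.011255263695887
[-94.1 -38.7] [-96.9 -38.7] [-99.8 -39. ] [-102.5  -38.4] [-105.3  -38.6] [-108.1  -38.6] [-111.  -39.] [-113.9  -39.4] [-116.7  -39.6] [-119.5  -39.3] [-122.3  -39.5] [-125.   -39.1] [-126.1  -31.9] [-126.7  -22.3] 
ang 13.7753525
```

View pics/top4.png

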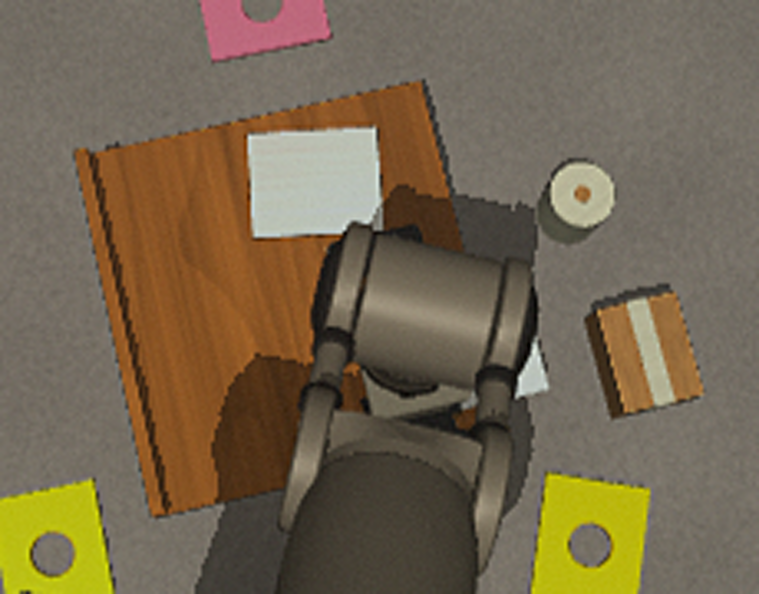

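Overhang is 38–39 mm. I'll nudge 1.5 mm more, then back off, lift and retreat so nothing blocks the view.

```bash
python3 -m crank '{"xyz":[[0.1,0,0],[0.05,0,0],[0,0,0],[0,0,0],[-0.5,0,0],[-1,0,0],[-1,0,0],[0,0,0],[0,-2,0],[0,-3,0],[0,-3,0],[0,-3,0],[0,-3,0]],"roll":[0,0,0,0,0,0,0,0,0,0,0,0,0]}'
python3 -m crank '{"xyz":[[-4,-1,0],[-4.5,-1,0],[-4.5,-1,0],[-4.5,0,0],[-4.5,0,0],[-4.5,0,0],[-4,0,0],[-3,0,0],[0,0,0],[0,0,0]],"roll":[0,0,0,0,0,0,0,0,0,0]}'
python3 chk.py 5; python3 fr.py pics/top5_raw.png 210 238
python3 - <<'E'
from h import *
E=np.array([601.3,-111.8]);X=np.array([.978,.208]);Y=np.array([-.208,.978])
cal=robot.calibration("top"); m=plate_masks(cv2.imread("pics/top5_raw.png")[:,:,::-1].copy())
for c in cv2.findContours(m,cv2.RETR_EXTERNAL,cv2.CHAIN_APPROX_NONE)[0]:
    if cv2.contourArea(c)<400: continue
    x=c[:,0]
    if not(240<x[:,0].mean()<400 and 130<x[:,1].mean()<280): continue
    rc=cv2.minAreaRect((ray(cal,x,.086)[:,:2]*1000).astype(np.float32)); q=np.array(rc[0])-E
    print(np.round(rc[0],1),np.round(rc[1],1),rc[2],"riser",q@X,q@Y)
E
```

```text
time: 8.8
tool_pos: [0.4992, -0.0255, 0.224]
tool_rot: [-1.571, -0.0, -1.361]
contact_force: [-0.7, -0.5, -1.2]
opening: 0.0459
time: 9.8
tool_pos: [0.4293, 0.3022, 0.2525]
tool_rot: [-1.571, -0.001, -1.359]
contact_force: [-0.0, -0.0, 1.2]
opening: 0.046
tcp -82.07373902409091 440.6820403769405 0.25251485374195043 12.119004469459938
[-49.2 -39.9] [-52.1 -40.2] [-54.9 -39.9] [-57.7 -39.7] [-60.5 -39.8] [-63.4 -40.1] [-66.1 -39.7] [-69.1 -40.2] [-71.9 -40.2] [-74.7 -40. ] [-77.4 -39.6] [-80.3 -39.9] [-83.2 -40.1] [-86. -40.] [-88.9 -40.3] [-91.5 -39.8] [-94.4 -40. ] [-97.2 -39.8] [-100.   -40.1] [-102.8  -40.1] [-105.7  -40.3] [-108.4  -39.7] [-111.3  -40.1] [-114.2  -40.9] [-117.   -40.7] [-119.7  -40.2] [-122.7  -41.2] [-125.2  -40. ] 
ang 12.229778
[ 518.2 -114.3] [ 88.  108.5] 11.875845909118652 riser -81.7549233398437 14.844448071289047
[663.2  12.5] [ 87.8 107.9] 2.253007650375366 riser 86.39286608886724 108.69227254943846
```

View pics/top5.png

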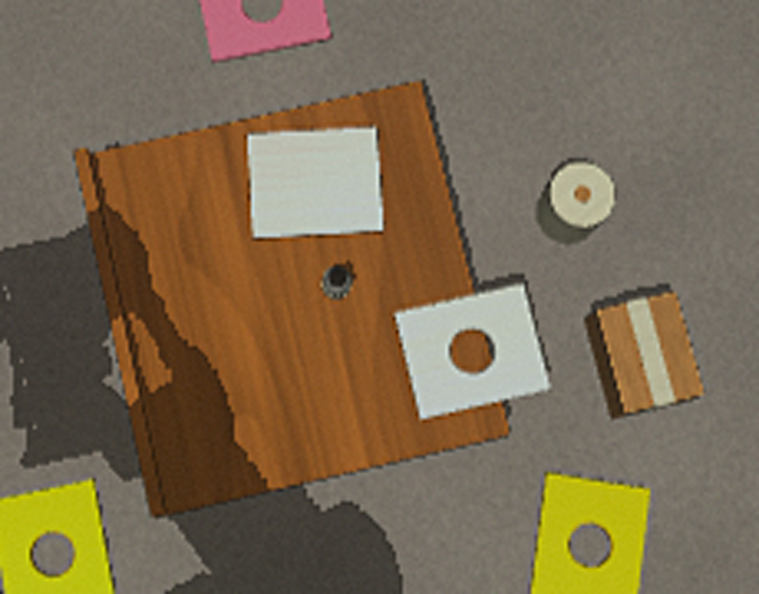

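View pics/side5.png

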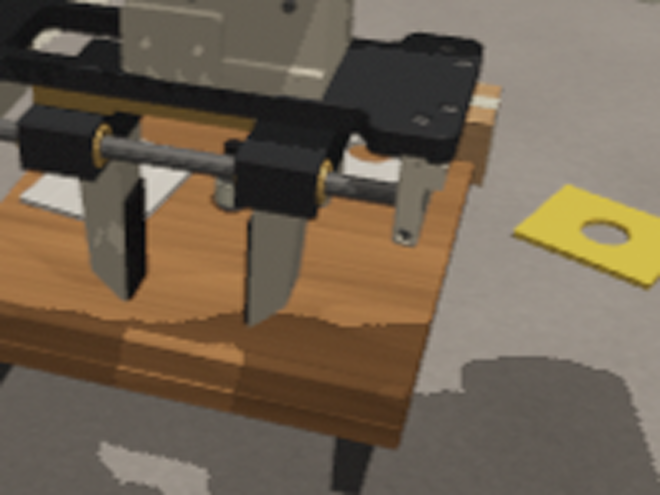

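The top picture shows the plate sticking out 40.0 mm at crop (548,385)–(524,283), square to within 0.2°. Plain plate, ink, roll and carton look unmoved. The arm is clear and about 25 cm up.

```bash
python3 -c "
from cell import robot
print(robot.hand_in())"
```

```text
the job is handed in; nothing more can be done
None
```

I pushed the hole plate across the riser with both open fingertips on its rear edge, without gripping or lifting it. Then I backed off, raised the arm clear and handed the job in at about 10 s.

- **Overhang:** the last top picture gives 40.0 mm, to within about 1 mm. The tool position puts it about 1 mm shorter, at roughly 39 mm.
- **Squareness:** the plate's front edge measures 12.2° against 12.0° for the open edge. The outline fit of the whole plate gives 11.9°.
- **Other objects:** the plain plate measures the same as before to within 0.2 mm. The ink, roll and carton look unmoved in the same picture. I did not measure those three again.
- **Forces:** the wrist force stayed under about 2 N at every reading.
- **Not fully checked:** I judged that the plate lies flat from the top picture only, because the gripper hid most of it in the last side picture.

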